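# Cap the clamped coupler with the dust plug from behind the fittings

### The arm

A 7-joint arm with a two-finger parallel gripper is mounted at the origin on the work surface. World frame = base frame: x ahead of the robot, y to its left, z up, the work surface at z = 0. Lengths are in m, angles in rad, forces in N, time in s.
With the tool pointing down it reaches from about 0.425 to 0.925 m from the base axis. Payload 6.8 kg.
Tool frame: the origin (TCP) lies on the centre line of the jaws, within the pads' length; the fingertips stand ahead of it and the grasp point (between the pads) lies 11 mm behind it (r.tcp_to_tips is the z of the fingertips in the tool frame, in m); z points along the fingers, y is the line along which they close (so a half turn about z gives the same grasp; the last joint's range is limited). The gripper opens to 85 mm and grips with 20 to 120 N. Pads are 22 mm wide; open, the fingers measure 114 mm over their backs; the gripper's body (76 mm by 85 mm) begins 54 mm behind the grasp point. The pads swing forward as they close: fully open they stand 13 mm farther back than shut.
Start: joints at [-1.386, 0.477, 0.022, 1.555, -0.011, 1.109, -0.083], TCP at [0.195, 0.646, 0.239] pointing down, gripper open.
Joint ranges: [-2.96, 2.96], [-0.34, 2.1], [-1.41, 1.46], [0.24, 2.44], [-1.37, 4.51], [0.17, 1.92], [-2.96, 2.96]. Speed limits (rad/s): [2.39, 2.39, 3.14, 3.14, 3.14, 3.14, 3.14].

### API

Orientations are given as a rotation vector (axis times angle).
In Python, from bench import r, optics gives the robot as it stands.
- The arm moves only by the shell command python3 -m creep 'ROWS' [FORCE]. ROWS is a JSON object whose one key "rows" holds a list of rows, each a list of 7 numbers: the shift along the tool's x, y, z in units of 25 mm (1.0 is 25 mm), then the turn, a rotation vector about the tool's x, y, z in units of 8 degrees (1.0 is 8 degrees), then the finger opening in mm, from 0 to 85.4. A call has 1 to 10 rows; each row is the pose to reach, as a shift and turn from the pose commanded when the call began, along the tool's axes at that moment; what a row does not reach only later rows make up. A row lasts 1/8 s, in which the tool goes at most 62.5 mm and 10.7 degrees, less where a joint would pass 70% of its speed; a pose out of reach is approached as far as the arm can. A call with a gripper value outside its range is refused whole. The fingers move at their own pace and stop on an object; FORCE is the grip in N (left out, the last holds). Time passes only in rows, so rows that repeat a pose let the fingers close. It gives the time, the measured TCP pose, the force, the opening and the grip force at its end, in the units of the state.
- r.get_obs(): the state, without advancing time (a new reading comes with each control period).
- optics.grab_frame(name): name is "scene" or "side" or "wrist"; returns a dict with "color" (400x640x3 uint8, blue, green, red), "K" (3x3 intrinsics, pixels), "R" (3x3) and "t" (3): a world point X has camera coordinates R X + t. Camera axes: x right, y down, z forward; pixel columns grow to the right and rows downward; lengths in m; the calibration is good to about 2 mm. The wrist camera is an equidistant fisheye: a pixel r from the principal point sees the ray r / f radians off the axis. A picture is of the moment at which its call begins. There is no depth.
- r.hand_in(): hands the job in; it is judged then, once.
The state is a dict: "clock": time; "joints": joint angles; "qvel": joint speeds; "tau": joint torques, N m; "tcp_pos": TCP position; "orientation": TCP orientation; "contact_force": force on the tool from outside, world axes, zero at the start; "moment": the same for the moment, N m; "grip_width": finger opening in m; "gripper_force": force on a finger pad.
Only numpy, scipy, OpenCV 4.12 (cv2) and the standard library are available. Lean on these libraries where they do the work, as an engineer would, in place of code of your own. Each camera call takes 0.05 s, during which the arm holds its last target. There are 200 camera calls.

### The job

Cap the coupler held in the screw clamp with the larger of the two green dust plugs, which stands at the back of the parts tray behind two fittings that leave no room to grasp it: stand these two upright on the rubber mat, then fetch the plug and set it nose down in the coupler's mouth, fully home with its flange on the rim. Then put both fittings back upright in the tray where and as they stood, and leave everything else in its place.

Things in the scene. Friction and masses are not known exactly. Their poses are not given: they have to be found in the camera images.
- plug_large: The larger green plastic dust plug, 44 mm tall, standing nose down: tapered nose (20 mm across at the tip, 33 mm at the flange, 22 mm long), a flange 43 mm across and 4 mm thick, on top a round ribbed grip 32 mm across, 18 mm tall. About 36 g. Origin: centre of the nose tip (its lowest point); z runs up the axis.
- plug_small: The smaller green dust plug, same form, 32 mm tall, flange 27 mm across, too small for the coupler. Origin at the nose tip, z up. It is not needed and stays where it is.
- probe: Brass male probe, standing: hexagon foot 38 mm across flats (44 mm across corners) and 26 mm tall, shank 33 mm across up to 46 mm, a groove, then a smooth round nose 28 mm across from 51 to 85 mm height (the top). About 0.34 kg. Origin: centre of its underside, z up.
- cross: Matte black steel cross fitting, standing on one leg: 72 mm tall, 72 mm from arm end to arm end, all four ends round, 30 mm across. Its two level arms lie along its own x, their axis 36 mm above the foot; the upper leg (30 mm across) is free from 52 to 72 mm height. About 0.42 kg. Origin: centre of the underside of the lower leg, z up.
- collar: Nickel-plated sleeve collar, a knurled tube standing on end: 42 mm outside diameter, 29 mm bore, 54 mm tall. About 0.28 kg. Origin: centre of its underside, z up.
- coupler: Steel flat-face coupler, upright in a cast-iron screw clamp, both fixed. Origin: centre of the mouth's rim, its very top, 114 mm above the bench. 55 mm across outside; open bore 37 mm across, 32 mm deep. The clamp is at most 62 mm high, reaching 180 mm towards the robot (-x) and 78 mm in +x. With the large plug home, its flange lies on the rim and its nose tip is 22 mm below it.
- mat: Grey ribbed rubber mat lying fixed on the bench, 170 mm along its x, 200 mm along its y, 3 mm thick; the side area. Origin: centre of its underside.
- tray: Fixed sheet-steel tray, x 156 mm (away from the robot), y 240 mm, floor 3 mm thick. Origin: centre of underside. Back wall (+x) 48 mm high, inner face at x 75; other walls 16 to 18, rising to 48 in the last 40 mm. Fittings (any order) stand at x 27, y about -84, 0, 84, the cross with arms along the tray's x; the plugs behind the gaps at x 49, y about -42 and 42 (either way).
- nipple: Small steel hexagon nipple, 34 mm tall, 29 mm across at most, standing in the front part of the tray (about 52 mm to the -x side of its origin, y about -55 mm). Origin: centre of its underside. Leave alone.
- elbow: Small dark steel elbow, lying in the front part of the tray, 20 mm high, two ends reaching 36 mm from its corner along its +x and +y. Origin: underside of the corner. Leave alone.
There are look-alikes about, which are no part of the job. What is shaped like the plug_large but pink or yellow is not meant. Leave any purple look-alike of the collar alone.

How it is judged:
By the outcome, as a careful person would: the job done as asked, in the order asked, and still so for the second after the job is handed in, with the robot touching nothing.
It also fails if it takes over 115 s, if anything falls off the work surface, if the arm or the gripper's body presses on something with over 40 N, if the wrist force passes 120 N, or if a joint passes its speed limit or range.

## Working session

There is one attempt and no reset: what is moved stays moved. The work goes in short steps, Python scripts to look and compute and a shell command to move; the robot and the scene stay as the last step left them, time stands still between calls to the robot, and variables do not carry over. Pictures are saved under pics/ and viewed, at most 14 in all, crops included, and the job is handed in when it is done.

```bash
ls; mkdir -p pics
cat > h.py <<'E'
import numpy as np, cv2
from bench import r, optics
from scipy.spatial.transform import Rotation as Ro
def grab(n,f=None):
    d=optics.grab_frame(n)
    if f: cv2.imwrite(f'pics/{f}.png',d['color'])
    np.savez(f'/tmp/{f or n}.npz',**{k:d[k] for k in('color','K','R','t')})
    return d
def load(f): return dict(np.load(f'/tmp/{f}.npz'))
def ray(d,u,v,fish=False):
    K,R,t=[np.array(d[k],float) for k in 'KRt']
    x=(u-K[0,2])/K[0,0]; y=(v-K[1,2])/K[1,1]
    if fish:
        a=np.hypot(x,y); s=np.sin(a)/a if a>1e-9 else 1; c=np.array([x*s,y*s,np.cos(a)])
    else: c=np.array([x,y,1.])
    w=R.T@c; return -R.T@t, w/np.linalg.norm(w)
def onz(d,u,v,z,fish=False):
    o,w=ray(d,u,v,fish); return o+w*(z-o[2])/w[2]
def tri(rs):
    A=sum(np.eye(3)-np.outer(w,w) for o,w in rs); b=sum((np.eye(3)-np.outer(w,w))@o for o,w in rs)
    p=np.linalg.solve(A,b); return p,[np.linalg.norm(np.cross(p-o,w)) for o,w in rs]
def proj(d,X,fish=False):
    K,R,t=[np.array(d[k],float) for k in 'KRt']; c=R@np.array(X,float)+t
    if fish:
        a=np.arctan2(np.hypot(*c[:2]),c[2]); n=c[:2]/max(np.hypot(*c[:2]),1e-9)*a
    else: n=c[:2]/c[2]
    return np.array([K[0,0]*n[0]+K[0,2],K[1,1]*n[1]+K[1,2]])
def rel(p,Rz=None):
    "tool-frame shift (units of 25mm) to world TCP p, turn units (8deg) to make tool down w/ tool y yaw Rz (rad, world)"
    o=r.get_obs(); R=Ro.from_rotvec(o['orientation']).as_matrix()
    s=R.T@(np.array(p)-o['tcp_pos'])/0.025
    q=None
    if Rz is not None:
        y=np.array([np.cos(Rz),np.sin(Rz),0]); z=np.array([0,0,-1.]); G=np.c_[np.cross(y,z),y,z]
        q=Ro.from_matrix(R.T@G).as_rotvec()/np.radians(8)
    return np.round(s,3),(None if q is None else np.round(q,3))
E
python3 - <<'E'
from h import *
o=r.get_obs(); print({k:np.round(v,4) for k,v in o.items()}, r.tcp_to_tips)
print(Ro.from_rotvec(o['orientation']).as_matrix().round(3))
for n in('scene','side','wrist'):
    d=grab(n,n+'0'); print(n,np.round(-d['R'].T@d['t'],3),d['K'][0],d['R'][2].round(2))
E
```

```text
pics
{'clock': np.float64(0.0), 'joints': array([-1.3861,  0.4778,  0.0223,  1.5564, -0.0115,  1.1093, -0.0831]), 'qvel': array([-0.0008, -0.0002,  0.0009, -0.0019,  0.0006,  0.0014, -0.0014]), 'tau': array([-0.00000e+00, -5.96456e+01,  1.60800e+00, -2.81198e+01,
        1.25000e-02,  9.20000e-03, -0.00000e+00]), 'tcp_pos': array([0.1947, 0.6457, 0.2383]), 'orientation': array([-4.5830e-01, -3.1079e+00,  2.8000e-03]), 'contact_force': array([0.9173, 0.9753, 0.1049]), 'moment': array([-0.0498, -0.0025, -0.0246]), 'gripper_force': np.float64(0.0), 'grip_width': np.float64(0.0853)} 0.008
[[-0.957  0.289 -0.   ]
 [ 0.289  0.957 -0.002]
 [-0.    -0.002 -1.   ]]
scene [1.197 0.165 0.892] [474.32953697   0.         317.63390324] [-0.6  -0.15 -0.78]
side [0.525 0.76  0.847] [393.31407042   0.         319.92783005] [ 0.05 -0.71 -0.7 ]
wrist [0.13  0.665 0.372] [309.70691629   0.         319.62571246] [ 0.26 -0.08 -0.96]
```

View pics/scene0.png

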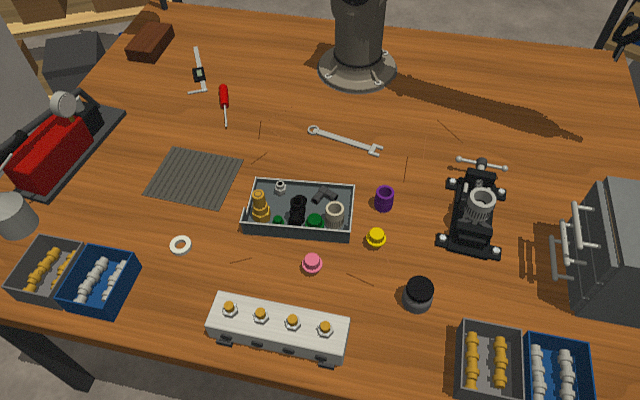

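View pics/side0.png

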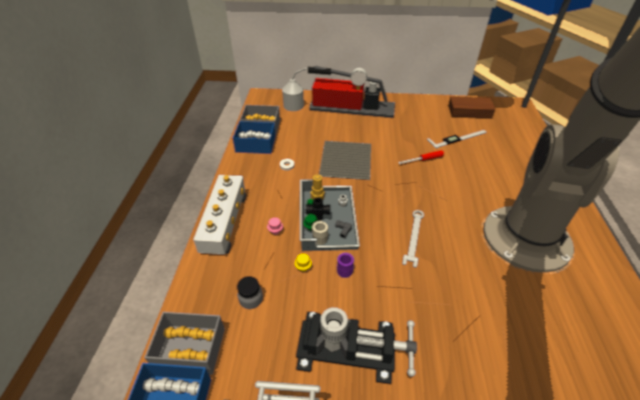

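The scene view shows the tray at about (300,208): from left to right probe, small plug, cross, large plug and collar. The mat is at (195,178) and the coupler mouth at (482,200). The side view shows the tray at (328,215), the coupler at (335,325) and the mat at (347,160). So the cross and the collar block the large plug.

Run:
```python
from h import *
s=load('scene0'); e=load('side0')
for n,a,b in [('coupler',(481,198),(335,316)),('mat',(194,178),(347,160)),('collar',(336,208),(320,228))]:
    print(n,tri([ray(s,*a),ray(e,*b)]))
print('tray',onz(s,300,208,.01),'mat c',[onz(s,*p,.003).round(3) for p in [(175,147),(243,153),(219,209),(143,196)]])
p=tri([ray(s,336,208),ray(e,320,228)])[0]
c1=cv2.resize(s['color'][165:250,230:400],None,fx=4,fy=4,interpolation=3); c2=cv2.resize(e['color'][165:260,285:375],None,fx=4,fy=4,interpolation=3)
h=max(c1.shape[0],c2.shape[0])
print(c1.shape,c2.shape)
cv2.imwrite('pics/cs.png',c1)
```

```text
coupler (array([0.52690401, 0.34778012, 0.11268031]), [np.float64(0.00362796117200173), np.float64(0.0036279611720016836)])
mat (array([ 0.51124716, -0.32314328, -0.00678258]), [np.float64(0.0014232651672386764), np.float64(0.0014232651672385712)])
collar (array([0.57678805, 0.05317847, 0.05534721]), [np.float64(0.00032172938341294526), np.float64(0.0003217293834128241)])
tray [ 0.56043308 -0.0350546   0.01      ] mat c [array([ 0.43 , -0.406,  0.003]), array([ 0.414, -0.224,  0.003]), array([ 0.598, -0.222,  0.003]), array([ 0.6  , -0.416,  0.003])]
(340, 680, 3) (380, 360, 3)
```

View pics/cs.png

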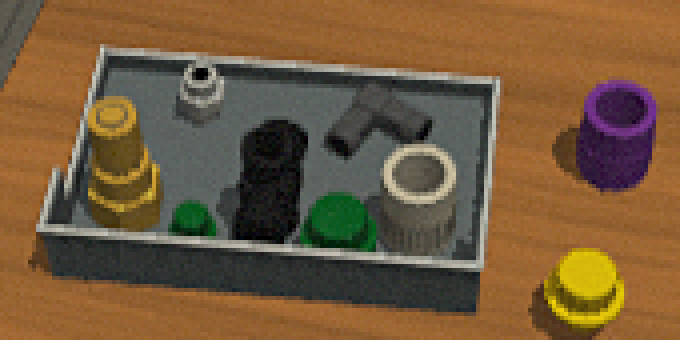

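The crop shows the collar rim at (420,172), the large plug at (340,220), the cross top at (275,142) and the probe at (115,115). Next I move the wrist camera over the tray.

```bash
python3 -c "
from h import *
print(rel([.50,-.03,.25],np.pi/2)); print(rel([.37,.31,.25]))"
```

```text
(array([-19.495, -22.36 ,  -0.425]), array([-1.000e-02, -1.000e-03, -2.097e+00]))
(array([-10.591, -10.84 ,  -0.442]), None)
```

```bash
python3 -m creep '{"rows":[[-10.6,-10.8,-0.5,0,0,-1,85],[-10.6,-10.8,-0.5,0,0,-1,85],[-10.6,-10.8,-0.5,0,0,-1,85],[-10.6,-10.8,-0.5,0,0,-1,85],[-10.6,-10.8,-0.5,0,0,-1,85],[-10.6,-10.8,-0.5,0,0,-1,85],[-19.5,-22.4,-0.5,0,0,-2.1,85],[-19.5,-22.4,-0.5,0,0,-2.1,85],[-19.5,-22.4,-0.5,0,0,-2.1,85],[-19.5,-22.4,-0.5,0,0,-2.1,85]]}'; python3 -c "
from h import *
print(rel([.50,-.03,.25],np.pi/2))"
```

```text
clock: 1.4
tcp_pos: [0.458, 0.0788, 0.2519]
orientation: [-0.001, 3.141, 0.001]
contact_force: [1.6, 1.0, -1.3]
grip_width: 0.0852
gripper_force: 0.0
(array([-1.679, -4.354,  0.076]), array([0.003, 0.004, 0.004]))
```

```bash
python3 -m creep '{"rows":[[-1.7,-4.3,0,0,0,0,85],[-1.7,-4.3,0,0,0,0,85],[-1.7,-4.3,0,0,0,0,85],[-1.7,-4.3,0,0,0,0,85]]}'
python3 - <<'E'
from h import *
d=grab('wrist','w1'); print(np.round(-d['R'].T@d['t'],3),d['R'][2].round(2)); print(r.get_obs()['tcp_pos'])
E
python3 -m creep '{"rows":[[-1.6,0,0,0,0,0,85],[-3.2,0,0,0,0,0,85],[-3.2,0,0,0,0,0,85],[-3.2,0,0,0,0,0,85]]}'
python3 - <<'E'
from h import *
d=grab('wrist','w2'); print(np.round(-d['R'].T@d['t'],3)); print(r.get_obs()['tcp_pos'])
a=load('w1')['color'];cv2.imwrite('pics/w12.png',np.vstack([a,d['color']])[:, :])
cv2.imwrite('pics/w12.png',cv2.resize(np.vstack([a,d['color']]),None,fx=.75,fy=.75,interpolation=3))
E
```

```text
clock: 1.9
tcp_pos: [0.4998, -0.0261, 0.2514]
orientation: [0.001, -3.141, -0.001]
contact_force: [-0.5, 0.7, 0.5]
grip_width: 0.0848
gripper_force: 0.0
[ 0.432 -0.026  0.385] [ 0.27 -0.   -0.96]
[ 0.49978128 -0.02539215  0.25147818]
clock: 2.45
tcp_pos: [0.5792, -0.0255, 0.2513]
orientation: [0.003, -3.14, -0.0]
contact_force: [0.1, 0.2, 0.1]
grip_width: 0.0847
gripper_force: 0.0
[ 0.512 -0.026  0.385]
[ 0.57903798 -0.02577416  0.25151695]
```

View pics/w12.png

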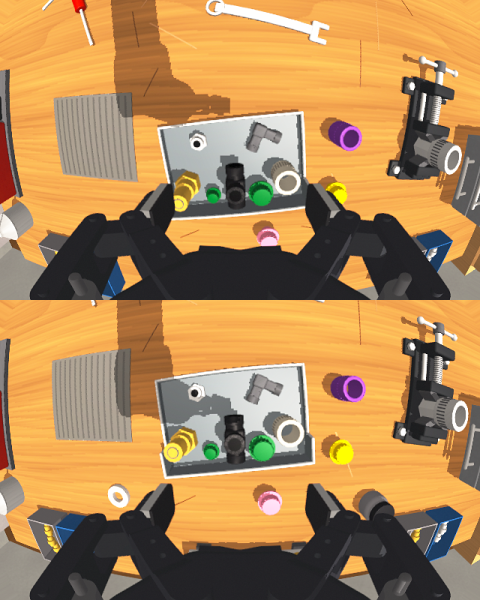

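Both wrist pictures show the whole tray (w2: collar at (385,178) full-res, large plug (349,200), cross top about (313,170)). I zoom both to pick points.

Run:
```python
from h import *
b=load('w2')['color'][75:245,205:425]; a=load('w1')['color'][140:300,205:425]
cv2.imwrite('pics/z2.png',cv2.resize(b,None,fx=3.5,fy=3.5,interpolation=2)); cv2.imwrite('pics/z1.png',cv2.resize(a,None,fx=3.5,fy=3.5,interpolation=2))
for f in('w1','w2'):
    im=load(f)['color']; hsv=cv2.cvtColor(im,cv2.COLOR_BGR2HSV)
    m=cv2.inRange(hsv,(50,120,25),(80,255,255)); n,_,st,c=cv2.connectedComponentsWithStats(m)
    for i in range(1,n):
        if st[i,4]>40: print(f,'green',st[i],c[i].round(1))
```

```text
w1 green [331 241  33  34 857] [347.6 257.3]
w1 green [275 250  20  21 325] [284.3 259.8]
w2 green [332 180  35  35 972] [349.  197.1]
w2 green [271 191  21  22 356] [281.3 201.5]
```

View pics/z2.png

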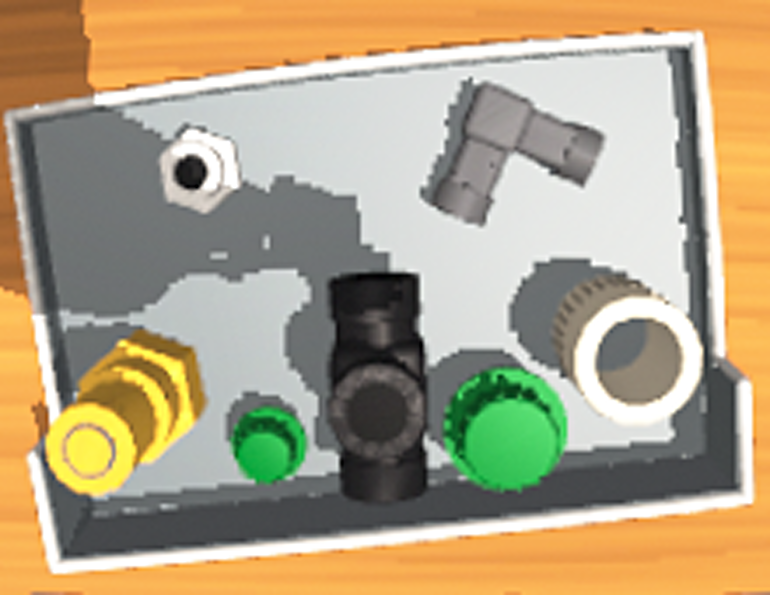

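View pics/z1.png

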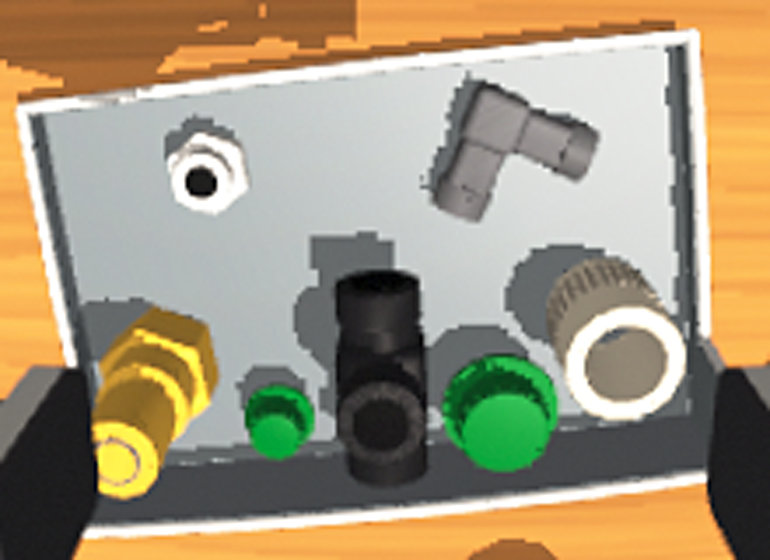

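```bash
cat > m.py <<'E'
from h import *
w1=load('w1');w2=load('w2');s=load('scene0')
f2=lambda u,v:ray(w2,205+(u+.5)/3.5-.5,75+(v+.5)/3.5-.5,True)
f1=lambda u,v:ray(w1,205+(u+.5)/3.5-.5,140+(v+.5)/3.5-.5,True)
fs=lambda u,v:ray(s,230+(u+.5)/4-.5,165+(v+.5)/4-.5)
P={'collar':((640,359),(625,362),(420,173)),'plug':((512,441),(505,428),(341,211)),'cross':((379,405),(380,418),(277,142)),'probe':((91,448),(120,462),(113,115)),'fl':((8,112),(20,105),(103,47)),'fr':((700,35),(697,32),(498,78)),'small':((268,452),(276,435),(191,209))}
for k,(a,b,c) in P.items():
    p,e=tri([f2(*a),f1(*b)]); q,e2=tri([f2(*a),f1(*b),fs(*c)]); print(k,p.round(4),'with scene',q.round(4),np.round(e2,4))
o,w=f2(58,572); bl=o+w*(.048-o[2])/w[2]; o,w=f2(750,497); br=o+w*(.048-o[2])/w[2]; print('back outer',bl,br,np.degrees(np.arctan2(*(br-bl)[[0,1]])))
E
python3 m.py
```

```text
collar [0.5788 0.049  0.0546] with scene [0.578  0.0491 0.0564] [0.0004 0.0008 0.001 ]
plug [0.6092 0.0103 0.0424] with scene [0.6067 0.0104 0.0482] [0.001  0.001  0.0015]
cross [ 0.5895 -0.0331  0.0734] with scene [ 0.5881 -0.0313  0.0759] [0.0015 0.0021 0.0035]
probe [ 0.5977 -0.1156  0.0919] with scene [ 0.5985 -0.1163  0.0898] [0.0005 0.0005 0.0001]
fl [ 0.4974 -0.1646  0.0154] with scene [ 0.497  -0.1628  0.0199] [0.0006 0.0004 0.0003]
fr [0.4718 0.0767 0.0144] with scene [0.4716 0.0757 0.0196] [0.0011 0.0003 0.001 ]
small [ 0.6146 -0.0714  0.038 ] with scene [ 0.6148 -0.0717  0.0375] [0.0008 0.0003 0.0004]
back outer [ 0.65572018 -0.14580884  0.048     ] [0.62734873 0.09268453 0.048     ] -6.784091222206601
```

Heights check out: collar 56 mm, cross 75, plug 47, all on the 3 mm floor. The tray yaw is about 6.6° and its centre about (.563,-.035), and the fittings agree with the nominal layout. The first grasp is the collar, with the jaws along tray x.

Run:
```python
from h import *
print(r.get_obs()['joints'].round(2)); y=np.radians(6.6)
print(rel([.578,.0495,.14],y),rel([.578,.0495,.032],y))
```

```text
[-0.4   0.32  0.42  1.8  -0.15  1.05  1.65]
(array([0.031, 3.009, 4.462]), array([-4.0000e-03, -1.0000e-02,  1.0437e+01])) (array([0.026, 3.007, 8.782]), array([-4.0000e-03, -1.0000e-02,  1.0437e+01]))
```

```bash
python3 -m creep '{"rows":[[0,3,4.4,0,0,1.3,56],[0,3,4.4,0,0,2.6,56],[0,3,4.4,0,0,3.9,56],[0,3,4.4,0,0,5.2,56],[0,3,4.4,0,0,6.5,56],[0,3,4.4,0,0,7.8,56],[0,3,4.4,0,0,9.1,56],[0,3,4.4,0,0,10.4,56],[0,3,4.4,0,0,10.4,56],[0,3,4.4,0,0,10.4,56]]}'
python3 - <<'E'
from h import *
y=np.radians(6.6); print(rel([.578,.0495,.032],y), r.tcp_to_tips); grab('wrist','w3')
E
```

```text
clock: 3.75
tcp_pos: [0.5797, 0.0486, 0.1419]
orientation: [-2.081, -2.353, -0.001]
contact_force: [0.3, 0.0, 0.1]
grip_width: 0.0562
gripper_force: 0.0
(array([ 0.041, -0.063,  4.398]), array([-0.   , -0.004,  0.055])) 0.008
```

View pics/w3.png

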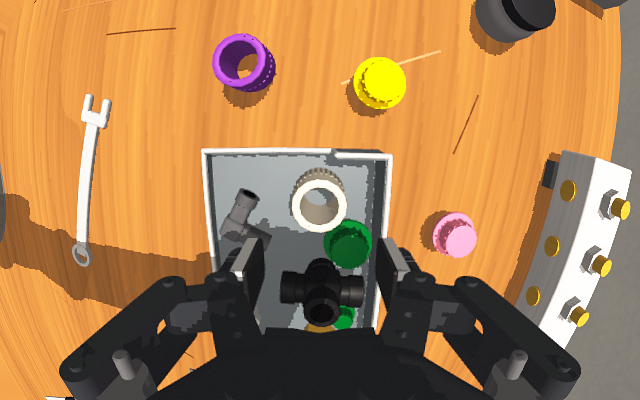

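The collar rim is centred at (319,208), midway between the fingers. I check its ray, and also look at where the elbow is.

```bash
python3 - <<'E'
from h import *
d=load('w3'); print(onz(d,319,207.5,.057,True), 'triw', tri([ray(d,319,207.5,True), ray(load('w2'),205+640/3.5,75+359/3.5,True)]))
print('elbow end',onz(d,268,238,.02,True),onz(d,252,195,.02,True),'wall back in',onz(d,383,210,.048,True))
E
python3 -m creep '{"rows":[[0,-0.05,2,0,0,0.05,56],[0,-0.05,3.4,0,0,0.05,56],[0,-0.05,3.9,0,0,0.05,56],[0,-0.05,4.3,0,0,0.05,56],[0,-0.05,4.4,0,0,0.05,56],[0,-0.05,4.4,0,0,0.05,56]]}'
```

```text
[0.57943575 0.04823616 0.057     ] triw (array([0.57891352, 0.0487859 , 0.05824213]), [np.float64(0.0005014878832655775), np.float64(0.0005014878832656027)])
elbow end [0.53860509 0.0024675  0.02      ] [0.52162482 0.04085189 0.02      ] wall back in [0.62977034 0.04948049 0.048     ]
clock: 4.55
tcp_pos: [0.5795, 0.0482, 0.0325]
orientation: [2.093, 2.342, 0.002]
contact_force: [-0.5, -0.1, 0.1]
grip_width: 0.0558
gripper_force: 0.0
```

```bash
python3 -m creep '{"rows":[[0,0,0,0,0,0,48],[0,0,0,0,0,0,41],[0,0,0,0,0,0,38],[0,0,0,0,0,0,38],[0,0,0,0,0,0,38],[0,0,0,0,0,0,38]]}' 40; python3 -m creep '{"rows":[[0,0,-0.4,0,0,0,38],[0,0,-1.5,0,0,0,38],[0,0,-3.5,0,0,0,38],[0,0,-4.4,0,0,0,38],[0,0,-4.4,0,0,0,38]]}'; python3 -c "
from h import *
y=np.radians(6.6)
print(rel([.50,-.262,.142],y),rel([.50,-.262,.034],y)); print(r.get_obs()['joints'].round(2))"
```

```text
clock: 5.3
tcp_pos: [0.5793, 0.0483, 0.0327]
orientation: [2.094, 2.342, 0.002]
contact_force: [-1.5, 0.6, 5.5]
grip_width: 0.0412
gripper_force: 39.6
clock: 5.92
tcp_pos: [0.5799, 0.0483, 0.1435]
orientation: [2.092, 2.341, 0.005]
contact_force: [-0.1, 0.7, -3.5]
grip_width: 0.0413
gripper_force: 41.6
(array([-11.977,  -4.566,   0.036]), array([ 0.025, -0.005, -0.021])) (array([-11.98 ,  -4.58 ,   4.356]), array([ 0.025, -0.005, -0.021]))
[-0.72  0.52  0.72  1.91 -0.45  0.87  0.33]
```

```bash
python3 -m creep '{"rows":[[-2,-0.8,0,0,0,0,38],[-4,-1.6,0,0,0,0,38],[-6,-2.3,0,0,0,0,38],[-8,-3.1,0,0,0,0,38],[-10,-3.9,0,0,0,0,38],[-12,-4.6,0,0,0,0,38],[-12,-4.6,0,0,0,0,38],[-12,-4.6,0,0,0,0,38]]}'
python3 - <<'E'
from h import *
w1,w2=load('w1'),load('w2')
for a,b in [((54,99),(52,350)),((130,93),(130,348)),((137,181),(131,441)),((62,170),(52,440))]:
    print(tri([ray(w1,a[0]/.75,a[1]/.75,True),ray(w2,b[0]/.75,(b[1]-300)/.75,True)])[0].round(4))
y=np.radians(6.6); print(rel([.50,-.262,.036],y))
E
```

```text
clock: 6.92
tcp_pos: [0.4974, -0.2621, 0.1405]
orientation: [-2.093, -2.34, 0.001]
contact_force: [0.5, 0.3, -3.8]
grip_width: 0.041
gripper_force: 41.5
[ 0.4314 -0.3214  0.095 ]
[ 0.4366 -0.2157  0.0087]
[ 0.6037 -0.2251  0.0011]
[ 0.6058 -0.4692 -0.0354]
(array([-0.013,  0.111,  4.179]), array([-0.014, -0.01 , -0.026]))
```

```bash
python3 -m creep '{"rows":[[0,0.1,2,0,0,0,38],[0,0.1,3.6,0,0,0,38],[0,0.1,4.1,0,0,0,38],[0,0.1,4.24,0,0,0,38],[0,0.1,4.24,0,0,0,38],[0,0.1,4.24,0,0,0,38]]}'
```

```text
clock: 7.68
tcp_pos: [0.5016, -0.2628, 0.037]
orientation: [2.092, 2.341, 0.001]
contact_force: [0.4, -0.2, -3.2]
grip_width: 0.0411
gripper_force: 41.7
```

```bash
python3 -m creep '{"rows":[[0,0,0.03,0,0,0,38],[0,0,0.06,0,0,0,38],[0,0,0.06,0,0,0,38]]}'
```

```text
clock: 8.05
tcp_pos: [0.5007, -0.2625, 0.0343]
orientation: [2.093, 2.342, 0.0]
contact_force: [-0.2, -0.5, -3.8]
grip_width: 0.0413
gripper_force: 41.7
```

```bash
python3 -m creep '{"rows":[[0,0,0.03,0,0,0,38],[0,0,0.06,0,0,0,38],[0,0,0.08,0,0,0,38],[0,0,0.08,0,0,0,38]]}'
```

```text
clock: 8.55
tcp_pos: [0.5007, -0.2625, 0.0327]
orientation: [-2.094, -2.342, -0.001]
contact_force: [-2.1, 1.4, 5.0]
grip_width: 0.041
gripper_force: 42.4
```

```bash
python3 -m creep '{"rows":[[0,0,0,0,0,0,48],[0,0,0,0,0,0,56],[0,0,0,0,0,0,56],[0,0,-2,0,0,0,56],[0,0,-4,0,0,0,56],[0,0,-5,0,0,0,56],[0,0,-5,0,0,0,56]]}'
python3 - <<'E'
from h import *
y=np.radians(96.6); print(rel([.589,-.032,.155],y)); grab('wrist','w4')
E
```

```text
clock: 9.43
tcp_pos: [0.5019, -0.2631, 0.1591]
orientation: [2.091, 2.34, 0.003]
contact_force: [-0.3, 0.1, 0.4]
grip_width: 0.0562
gripper_force: 0.0
(array([8.798, 4.496, 0.169]), array([  0.013,   0.03 , -11.272]))
```

```bash
python3 -m creep '{"rows":[[1,0.5,0.1,0,0,-1.2,46],[2,1,0.1,0,0,-2.4,46],[3,1.5,0.1,0,0,-3.6,46],[4,2,0.1,0,0,-4.8,46],[5,2.5,0.1,0,0,-6,46],[6,3,0.1,0,0,-7.2,46],[7,3.5,0.1,0,0,-8.4,46],[8,4,0.1,0,0,-9.6,46],[8.8,4.5,0.1,0,0,-10.8,46],[8.8,4.5,0.1,0,0,-11.3,46]]}'; python3 -m creep '{"rows":[[0,0,0,0,0,0,46],[0,0,0,0,0,0,46]]}';python3 - <<'E'
from h import *
y=np.radians(96.6); print(rel([.589,-.032,.0585],y)); d=grab('wrist','w5')
p=[proj(d,X,True).round(1) for X in ([.589,-.032,.075],[.607,.0104,.047])]; print(p)
cv2.imwrite('pics/w5c.png',d['color'][100:400,120:520])
E
```

```text
clock: 10.72
tcp_pos: [0.5876, -0.0284, 0.1528]
orientation: [0.198, -3.133, -0.002]
contact_force: [-0.7, -0.3, -0.4]
grip_width: 0.0459
gripper_force: 0.0
clock: 10.98
tcp_pos: [0.5872, -0.0318, 0.1538]
orientation: [0.183, -3.135, 0.0]
contact_force: [-0.7, -0.9, 0.0]
grip_width: 0.0461
gripper_force: 0.0
(array([-0.077, -0.018,  3.813]), array([ 0.   , -0.012,  0.013]))
[array([319.4, 212.1]), array([367.2, 227.6])]
```

View pics/w5c.png

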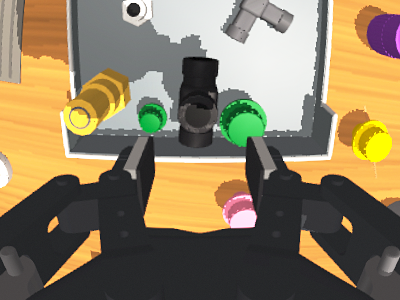

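The cross top is at full pixel (319,216), centred between the fingers, with the arms along the tool x axis as expected. I descend now.

```bash
python3 -c "
from h import *
d=load('w5'); print(onz(d,319,216,.075,True))"; python3 -m creep '{"rows":[[-0.12,0,2,0,0,0,46],[-0.12,0,3.2,0,0,0,46],[-0.12,0,3.6,0,0,0,46],[-0.12,0,3.8,0,0,0,46],[-0.12,0,3.8,0,0,0,46],[-0.12,0,3.8,0,0,0,46]]}'
```

```text
[ 0.59195665 -0.03193032  0.075     ]
clock: 11.78
tcp_pos: [0.5917, -0.031, 0.0609]
orientation: [-0.186, 3.134, 0.0]
contact_force: [0.6, 0.9, 0.0]
grip_width: 0.0458
gripper_force: 0.0
```

```bash
python3 -m creep '{"rows":[[0,0,0.06,0,0,0,46],[0,0,0.06,0,0,0,38],[0,0,0.06,0,0,0,30],[0,0,0.06,0,0,0,27],[0,0,0.06,0,0,0,27],[0,0,0.06,0,0,0,27]]}' 60; python3 -c "
from h import *
print(r.get_obs()['tcp_pos'],np.mean([r.get_obs()['tcp_pos'] for _ in range(5)],0))"
```

```text
clock: 12.52
tcp_pos: [0.5912, -0.0314, 0.0588]
orientation: [-0.186, 3.135, -0.001]
contact_force: [0.2, -1.8, 5.5]
grip_width: 0.0291
gripper_force: 58.3
[ 0.59124934 -0.03144323  0.05879668] [ 0.59124934 -0.03144323  0.05879668]
```

Gripped at 29 mm. I lift and carry it to the mat at (.51,-.36).

```bash
python3 -m creep '{"rows":[[0,0,-0.4,0,0,0,27],[0,0,-1.5,0,0,0,27],[0,0,-3.5,0,0,0,27],[0,0,-4.4,0,0,0,27],[0,0,-4.4,0,0,0,27]]}'; python3 -c "
from h import *
y=np.radians(96.6); print(rel([.51,-.362,.165],y),rel([.51,-.362,.0595],y))"
```

```text
clock: 13.15
tcp_pos: [0.5916, -0.0306, 0.1697]
orientation: [-0.187, 3.133, 0.001]
contact_force: [1.0, 0.4, -4.6]
grip_width: 0.0286
gripper_force: 59.4
(array([  4.82 , -12.773,   0.171]), array([0.002, 0.021, 0.031])) (array([  4.832, -12.775,   4.391]), array([0.002, 0.021, 0.031]))
```

```bash
python3 -m creep '{"rows":[[0.8,-2.1,0,0,0,0,27],[1.6,-4.2,0,0,0,0,27],[2.4,-6.3,0,0,0,0,27],[3.2,-8.4,0,0,0,0,27],[4,-10.6,0,0,0,0,27],[4.8,-12.8,0,0,0,0,27],[4.8,-12.8,0,0,0,0,27],[4.8,-12.8,0,0,0,0,27]]}'; python3 -c "
from h import *
y=np.radians(96.6); print(rel([.51,-.362,.0615],y),r.get_obs()['joints'].round(2))"
```

```text
clock: 14.15
tcp_pos: [0.5088, -0.3619, 0.1662]
orientation: [0.186, -3.133, -0.004]
contact_force: [0.9, 1.4, -4.7]
grip_width: 0.0285
gripper_force: 59.9
(array([-0.058, -0.022,  4.189]), array([ 0.019, -0.018,  0.024])) [ 0.24  0.49  0.38  1.77 -0.22  0.93  2.4 ]
```

```bash
python3 -m creep '{"rows":[[0,0,2,0,0,0,27],[0,0,3.6,0,0,0,27],[0,0,4.05,0,0,0,27],[0,0,4.15,0,0,0,27],[0,0,4.15,0,0,0,27],[0,0,4.2,0,0,0,27],[0,0,4.2,0,0,0,27]]}'
```

```text
clock: 15.02
tcp_pos: [0.5101, -0.3632, 0.0641]
orientation: [-0.187, 3.135, -0.001]
contact_force: [0.4, -0.4, -2.8]
grip_width: 0.029
gripper_force: 59.9
```

```bash
python3 -m creep '{"rows":[[0,0,0.03,0,0,0,27],[0,0,0.06,0,0,0,27],[0,0,0.06,0,0,0,27]]}'
```

```text
clock: 15.4
tcp_pos: [0.5096, -0.3629, 0.0616]
orientation: [0.187, -3.136, -0.0]
contact_force: [0.3, 0.0, -3.7]
grip_width: 0.0291
gripper_force: 59.9
```

```bash
python3 -m creep '{"rows":[[0,0,0.04,0,0,0,27],[0,0,0.08,0,0,0,27],[0,0,0.08,0,0,0,27]]}';python3 -m creep '{"rows":[[0,0,0.02,0,0,0,27],[0,0,0.04,0,0,0,27],[0,0,0.04,0,0,0,27]]}'
```

```text
clock: 15.78
tcp_pos: [0.5096, -0.3629, 0.0596]
orientation: [0.187, -3.136, -0.0]
contact_force: [-0.4, -0.0, -3.2]
grip_width: 0.0288
gripper_force: 59.9
clock: 16.15
tcp_pos: [0.5098, -0.363, 0.0589]
orientation: [-0.187, 3.136, -0.0]
contact_force: [-0.9, 0.6, -2.2]
grip_width: 0.0287
gripper_force: 59.9
```

```bash
python3 -m creep '{"rows":[[0,0,0.02,0,0,0,27],[0,0,0.02,0,0,0,35],[0,0,0.02,0,0,0,46],[0,0,0.02,0,0,0,46],[0,0,-2,0,0,0,46],[0,0,-4,0,0,0,46],[0,0,-4.4,0,0,0,46],[0,0,-4.4,0,0,0,46]]}'; python3 -c "
from h import *
y=np.radians(96.6); print(rel([.607,.0105,.12],y)); grab('wrist','w6')"
```

```text
clock: 17.15
tcp_pos: [0.51, -0.3629, 0.1691]
orientation: [-0.187, 3.135, -0.001]
contact_force: [-0.4, 0.8, 0.1]
grip_width: 0.046
gripper_force: 0.0
(array([-5.628, 14.371,  1.965]), array([-0.003,  0.008,  0.029]))
```

```bash
python3 -m creep '{"rows":[[-0.8,2.1,0,0,0,0,46],[-1.6,4.2,0,0,0,0,46],[-2.4,6.3,0,0,0,0,46],[-3.2,8.4,0,0,0,0,46],[-4,10.5,0,0,0,0,46],[-4.8,12.5,0.5,0,0,0,46],[-5.6,14.4,1.5,0,0,0,46],[-5.6,14.4,1.9,0,0,0,46],[-5.6,14.4,1.9,0,0,0,46]]}'
python3 - <<'E'
from h import *
y=np.radians(96.6); d=grab('wrist','w7'); hsv=cv2.cvtColor(d['color'],cv2.COLOR_BGR2HSV)
m=cv2.inRange(hsv,(50,120,25),(80,255,255)); n,_,st,c=cv2.connectedComponentsWithStats(m)
for i in range(1,n):
    if st[i,4]>40: print(st[i],c[i].round(1))
print(proj(d,[.607,.0105,.047],True)); print(rel([.607,.0105,.039],y),r.get_obs()['tcp_pos'])
a=cv2.resize(load('w6')['color'],None,fx=.9,fy=.9)[:260]; b=d['color'][130:330,32:608]
cv2.imwrite('pics/w67.png',np.vstack([a,b]))
E
```

```text
clock: 18.32
tcp_pos: [0.6042, 0.0105, 0.1189]
orientation: [0.187, -3.131, 0.002]
contact_force: [0.5, -1.1, -0.5]
grip_width: 0.0462
gripper_force: 0.0
[ 290  184   56   57 2417] [317.9 211.6]
[200 190  33  33 838] [216.3 206.3]
[319.58041677 216.94209263]
(array([-0.1  ,  0.033,  3.241]), array([-0.008, -0.021,  0.016])) [0.60483449 0.00949122 0.12003111]
```

View pics/w67.png

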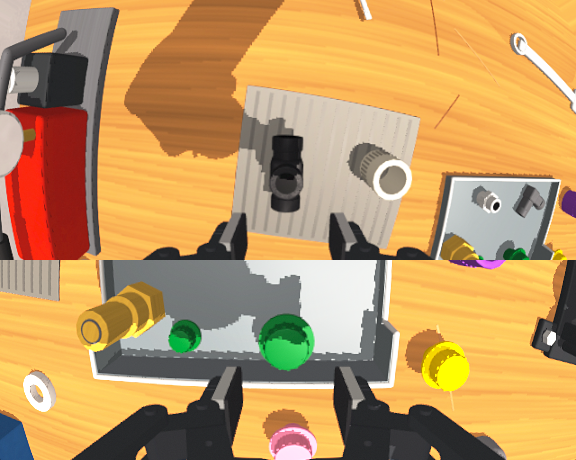

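Both fittings stand upright on the mat, the cross at (286,180) and the collar at (388,178). The plug top at full pixel ≈(319,215) is centred between the jaws.

```bash
python3 -m creep '{"rows":[[-0.1,0,1.5,0,0,0,46],[-0.1,0,2.7,0,0,0,46],[-0.1,0,3.1,0,0,0,46],[-0.1,0,3.2,0,0,0,46],[-0.1,0,3.2,0,0,0,46],[-0.1,0,3.2,0,0,0,46]]}'
```

```text
clock: 19.12
tcp_pos: [0.6092, 0.0114, 0.0424]
orientation: [-0.187, 3.134, 0.0]
contact_force: [-0.2, 0.8, 0.4]
grip_width: 0.046
gripper_force: 0.0
```

```bash
python3 -m creep '{"rows":[[0,0,0.08,0,0,0,46],[0,0,0.08,0,0,0,46],[0,0,0.08,0,0,0,38],[0,0,0.08,0,0,0,30],[0,0,0.08,0,0,0,29],[0,0,0.08,0,0,0,29],[0,0,0.08,0,0,0,29]]}' 30; python3 -m creep '{"rows":[[0,0,-0.2,0,0,0,29],[0,0,-1,0,0,0,29],[0,0,-3,0,0,0,29],[0,0,-5,0,0,0,29],[0,0,-7,0,0,0,29],[0,0,-7,0,0,0,29]]}'
python3 - <<'E'
from h import *
s=grab('scene','s1');e=grab('side','e1'); cv2.imwrite('pics/se.png',np.vstack([cv2.resize(s['color'][110:260,400:560],None,fx=2,fy=2,interpolation=2),cv2.resize(e['color'][270:370,250:410],None,fx=2,fy=2,interpolation=2)]))
print(rel([.527,.348,.215],np.radians(96.6)))
E
```

```text
clock: 20.0
tcp_pos: [0.6086, 0.0115, 0.0394]
orientation: [-0.187, 3.136, 0.0]
contact_force: [-0.2, -0.3, 1.6]
grip_width: 0.0308
gripper_force: 29.5
clock: 20.75
tcp_pos: [0.6113, 0.0111, 0.2202]
orientation: [-0.185, 3.126, 0.001]
contact_force: [0.3, 0.4, -1.2]
grip_width: 0.0305
gripper_force: 29.7
(array([ 1.639, 13.754,  0.022]), array([0.003, 0.012, 0.027]))
```

View pics/se.png

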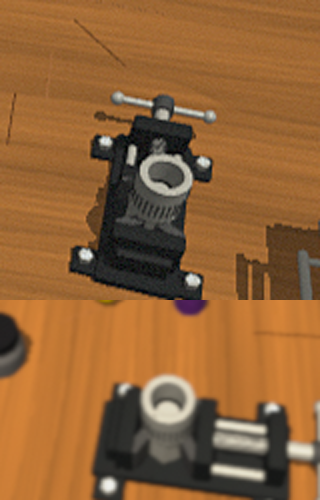

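The rim centre is at scene pixel (482.8,196.8) and side pixel (333.8,318.8). The plug is held at 31 mm.

```bash
python3 - <<'E'
from h import *
s,e,w1,w2=[load(k) for k in('s1','e1','w1','w2')]
a=[ray(s,482.8,196.8),ray(e,333.8,318.8)]
print(tri(a)); print(onz(s,482.8,196.8,.114),onz(e,333.8,318.8,.114))
p=tri(a)[0]
for w in(w1,w2): print(proj(w,p,True))
E
python3 -m creep '{"rows":[[0.2,1.9,0,0,0,0,29],[0.4,3.8,0,0,0,0,29],[0.7,5.7,0,0,0,0,29],[0.9,7.6,0,0,0,0,29],[1.1,9,0,0,0,0,29],[1.1,9,0,0,0,0,29],[1.1,9,0,0,0,0,29]]}'
python3 - <<'E'
from h import *
d=grab('wrist','w8'); print(np.round(-d['R'].T@d['t'],3)); print(proj(d,[.527,.348,.114],True))
E
```

```text
(array([0.52720176, 0.35265647, 0.11443028]), [np.float64(0.000701448689854612), np.float64(0.0007014486898544359)])
[0.52750083 0.35317313 0.114     ] [0.52676176 0.35179297 0.114     ]
[605.53052472 212.96512254]
[615.15708248 154.32813127]
clock: 21.72
tcp_pos: [0.554, 0.2304, 0.2132]
orientation: [0.186, -3.134, 0.003]
contact_force: [1.2, -0.7, -0.2]
grip_width: 0.0303
gripper_force: 29.8
[0.487 0.223 0.347]
[464.02233126 187.04405637]
```

View pics/w8.png

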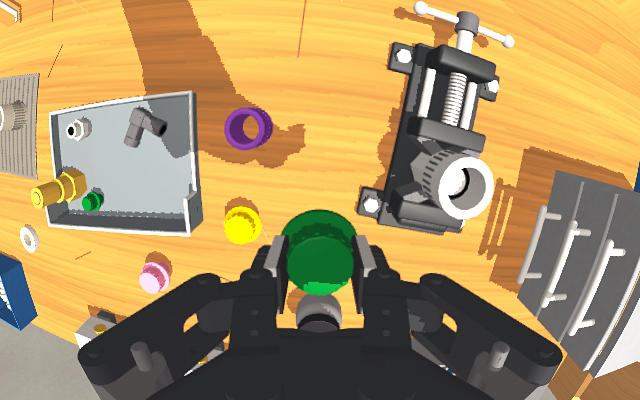

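Run:
```python
from h import *
s,e,d=[load(k) for k in('s1','e1','w8')]
print('rim',onz(d,467,187,.114,True),tri([ray(s,482.8,196.8),ray(e,333.8,318.8),ray(d,467,187,True)]))
o=r.get_obs();R=Ro.from_rotvec(o['orientation']).as_matrix();t=o['tcp_pos']
print(t,'top disc centre px if centred',proj(d,t+R@[0,0,-.0076],True),'edges',[proj(d,t+R@[x,0,-.0076],True).round(1) for x in(-.016,.016)],'flange',[proj(d,t+R@[x,0,.0104],True).round(1) for x in(-.0215,.0215)])
m=cv2.inRange(cv2.cvtColor(d['color'],cv2.COLOR_BGR2HSV),(50,100,15),(85,255,255)); n,_,st,c=cv2.connectedComponentsWithStats(m); i=1+np.argmax(st[1:,4]); print(st[i])
```

```text
rim [0.5265864  0.35085491 0.114     ] (array([0.52686156, 0.35210453, 0.11337524]), [np.float64(0.0012143878311361201), np.float64(0.0005846806428783418), np.float64(0.0008007640985007705)])
[0.5543402  0.22984243 0.21350658] top disc centre px if centred [318.66681476 267.36094821] edges [array([318.7, 296.2]), array([318.7, 235.3])] flange [array([318.8, 286.4]), array([318.8, 210.9])]
[ 281  210   76   85 4915]
```

The plug is centred in the hand to within 1 mm. The rim is at (.5268,.3515,.114), and the home TCP height should be about .128.

```bash
python3 -c "
from h import *
print(rel([.5268,.3515,.17],np.radians(96.6)))"
```

```text
(array([0.522, 4.964, 1.734]), array([-0.011, -0.01 ,  0.015]))
```

```bash
python3 -m creep '{"rows":[[0.2,1.8,0,0,0,0,29],[0.35,3.5,0,0,0,0,29],[0.52,4.96,0.5,0,0,0,29],[0.52,4.96,1.5,0,0,0,29],[0.52,4.96,1.7,0,0,0,29],[0.52,4.96,1.7,0,0,0,29]]}'; python3 -c "
from h import *
print(rel([.5268,.3515,.135],np.radians(96.6)))"
```

```text
clock: 22.52
tcp_pos: [0.5276, 0.3514, 0.1718]
orientation: [0.183, -3.136, 0.002]
contact_force: [-0.7, 0.5, 0.1]
grip_width: 0.0307
gripper_force: 29.8
(array([0.03 , 0.01 , 1.472]), array([-0.007, -0.002,  0.009]))
```

```bash
python3 -m creep '{"rows":[[0,0,0.4,0,0,0,29],[0,0,0.8,0,0,0,29],[0,0,1.1,0,0,0,29],[0,0,1.4,0,0,0,29],[0,0,1.4,0,0,0,29]]}'; python3 -m creep '{"rows":[[0,0,0.1,0,0,0,29],[0,0,0.2,0,0,0,29],[0,0,0.24,0,0,0,29],[0,0,0.24,0,0,0,29]]}'
```

```text
clock: 23.15
tcp_pos: [0.5263, 0.3529, 0.136]
orientation: [0.187, -3.135, 0.001]
contact_force: [0.2, -0.1, -0.3]
grip_width: 0.0307
gripper_force: 29.8
clock: 23.65
tcp_pos: [0.5267, 0.3532, 0.1308]
orientation: [0.187, -3.136, -0.0]
contact_force: [-0.4, 0.1, 0.1]
grip_width: 0.0309
gripper_force: 29.8
```

```bash
python3 -m creep '{"rows":[[0,0,0.04,0,0,0,29],[0,0,0.08,0,0,0,29],[0,0,0.08,0,0,0,29],[0,0,0.08,0,0,0,29]]}'; python3 -m creep '{"rows":[[0,0,0.03,0,0,0,29],[0,0,0.06,0,0,0,29],[0,0,0.06,0,0,0,29]]}'
```

```text
clock: 24.15
tcp_pos: [0.5268, 0.3532, 0.1289]
orientation: [-0.187, 3.136, 0.0]
contact_force: [-0.7, 0.0, 0.9]
grip_width: 0.0303
gripper_force: 29.9
clock: 24.52
tcp_pos: [0.527, 0.3532, 0.1286]
orientation: [-0.187, 3.136, 0.001]
contact_force: [-3.8, -2.2, 10.8]
grip_width: 0.0304
gripper_force: 30.6
```

```bash
python3 -m creep '{"rows":[[0,0,0,0,0,0,36],[0,0,0,0,0,0,46],[0,0,0,0,0,0,46],[0,0,-1,0,0,0,46],[0,0,-3,0,0,0,46],[0,-1,-3.5,0,0,0,46],[0,-3,-3.5,0,0,0,46],[0,-3,-3.5,0,0,0,46]]}'
python3 - <<'E'
from h import *
d=grab('wrist','w9'); s=grab('scene','s2');e=grab('side','e2')
cv2.imwrite('pics/cap.png',np.hstack([cv2.resize(s['color'][150:250,440:540],None,fx=3,fy=3,interpolation=2),cv2.resize(d['color'][100:250,300:450],(300,300)),]))
print(proj(d,[.527,.352,.136],True),proj(d,[.527,.352,.118],True)); print(rel([.51,-.362,.165],np.radians(96.6)))
E
```

```text
clock: 25.52
tcp_pos: [0.5368, 0.2723, 0.2146]
orientation: [0.175, -3.137, 0.005]
contact_force: [-0.1, -0.4, -0.3]
grip_width: 0.046
gripper_force: 0.0
[427.58314888 208.35005413] [420.43761737 201.68505637]
(array([  4.046, -25.327,   1.971]), array([ 0.001, -0.006,  0.027]))
```

View pics/cap.png

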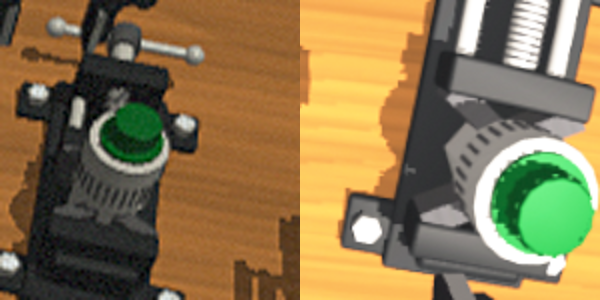

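The plug sits home: its flange is level on the white rim, and its top is at wrist pixel (427,208), exactly as predicted for z=.136. Next comes the cross.

```bash
python3 -m creep '{"rows":[[0.3,-2.3,0,0,0,0,46],[0.7,-4.6,0,0,0,0,46],[1.1,-6.9,0,0,0,0,46],[1.5,-9.2,0,0,0,0,46],[1.9,-11.5,0,0,0,0,46],[2.2,-13.8,0,0,0,0,46],[2.6,-16.1,0,0,0,0,46],[3,-18.4,0,0,0,0,46],[3.3,-20.7,0,0,0,0,46],[3.7,-23,0,0,0,0,46]]}'; python3 -m creep '{"rows":[[0.35,-2.3,1.8,0,0,0,46],[0.35,-2.3,1.8,0,0,0,46],[0.35,-2.3,1.8,0,0,0,46]]}'
python3 - <<'E'
from h import *
y=np.radians(96.6); print(rel([.51,-.363,.0588],y)); d=grab('wrist','w10'); print(proj(d,[.51,-.363,.075],True).round(1)); cv2.imwrite('pics/w10c.png',d['color'][130:330,160:480])
E
```

```text
clock: 26.92
tcp_pos: [0.5131, -0.3036, 0.2143]
orientation: [-0.192, 3.136, 0.001]
contact_force: [1.0, 0.4, -0.3]
grip_width: 0.0459
gripper_force: 0.0
clock: 27.3
tcp_pos: [0.5106, -0.3604, 0.1687]
orientation: [0.188, -3.135, -0.002]
contact_force: [0.3, -0.9, 0.2]
grip_width: 0.046
gripper_force: 0.0
(array([ 0.029, -0.106,  4.397]), array([ 0.01 , -0.01 ,  0.033]))
[316.6 202.9]
```

View pics/w10c.png

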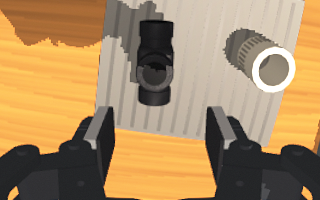

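The cross top is at full pixel (315,203), as predicted.

```bash
python3 -m creep '{"rows":[[0,-0.1,2,0,0,0,46],[0,-0.1,3.7,0,0,0,46],[0,-0.1,4.2,0,0,0,46],[0,-0.1,4.35,0,0,0,46],[0,-0.1,4.35,0,0,0,46],[0,-0.1,4.35,0,0,0,46]]}'
```

```text
clock: 28.1
tcp_pos: [0.5116, -0.3643, 0.0626]
orientation: [-0.187, 3.134, -0.002]
contact_force: [-0.4, -0.5, -0.1]
grip_width: 0.0457
gripper_force: 0.0
```

```bash
python3 -m creep '{"rows":[[0.03,0.04,0.08,0,0,0,46],[0.03,0.04,0.1,0,0,0,46],[0.03,0.04,0.1,0,0,0,46]]}'; python3 -m creep '{"rows":[[0,0,0,0,0,0,46],[0,0,0,0,0,0,38],[0,0,0,0,0,0,30],[0,0,0,0,0,0,27],[0,0,0,0,0,0,27],[0,0,0,0,0,0,27]]}' 60
```

```text
clock: 28.48
tcp_pos: [0.5097, -0.3629, 0.0585]
orientation: [-0.187, 3.136, 0.0]
contact_force: [-0.8, -0.5, -0.3]
grip_width: 0.0461
gripper_force: 0.0
clock: 29.22
tcp_pos: [0.5099, -0.3634, 0.0588]
orientation: [-0.187, 3.135, -0.001]
contact_force: [-0.1, -2.5, 4.0]
grip_width: 0.0289
gripper_force: 59.1
```

```bash
python3 -m creep '{"rows":[[0,0,-0.4,0,0,0,27],[0,0,-1.5,0,0,0,27],[0,0,-3.5,0,0,0,27],[0,0,-4.4,0,0,0,27],[0,0,-4.4,0,0,0,27]]}'; python3 -m creep '{"rows":[[-0.8,2.1,0,0,0,0,27],[-1.6,4.2,0,0,0,0,27],[-2.4,6.3,0,0,0,0,27],[-3.2,8.4,0,0,0,0,27],[-4,10.6,0,0,0,0,27],[-4.7,12.7,0,0,0,0,27],[-4.7,12.9,0,0,0,0,27],[-4.7,12.9,0,0,0,0,27],[-4.7,12.9,0,0,0,0,27]]}'; python3 -c "
from h import *
print(rel([.5912,-.0314,.0635],np.radians(96.6)))"
```

```text
clock: 29.85
tcp_pos: [0.5103, -0.3629, 0.1699]
orientation: [-0.187, 3.134, -0.001]
contact_force: [0.4, 0.2, -4.7]
grip_width: 0.0289
gripper_force: 59.9
clock: 30.98
tcp_pos: [0.5871, -0.0307, 0.1678]
orientation: [0.183, -3.135, 0.001]
contact_force: [-0.4, -0.5, -3.9]
grip_width: 0.0286
gripper_force: 60.3
(array([-0.167, -0.042,  4.17 ]), array([-0.005, -0.013,  0.009]))
```

```bash
python3 -m creep '{"rows":[[-0.06,0,2,0,0,0,27],[-0.06,0,3.6,0,0,0,27],[-0.06,0,4.1,0,0,0,27],[-0.06,0,4.2,0,0,0,27],[-0.06,0,4.2,0,0,0,27],[-0.06,0,4.2,0,0,0,27]]}';python3 -m creep '{"rows":[[0,0,0,0,0,0,27],[0,0,0,0,0,0,27]]}'; python3 -c "
from h import *
print(rel([.5912,-.0314,.0588],np.radians(96.6)))"
```

```text
clock: 31.72
tcp_pos: [0.5906, -0.0287, 0.065]
orientation: [-0.187, 3.133, 0.0]
contact_force: [-0.3, -0.4, -3.9]
grip_width: 0.0291
gripper_force: 60.4
clock: 31.98
tcp_pos: [0.5898, -0.0285, 0.064]
orientation: [-0.187, 3.135, 0.0]
contact_force: [-0.1, 0.4, -5.2]
grip_width: 0.0289
gripper_force: 60.4
(array([-0.041, -0.123,  0.206]), array([0.001, 0.005, 0.029]))
```

```bash
python3 -m creep '{"rows":[[-0.05,-0.12,0,0,0,0.02,27],[-0.05,-0.12,0.06,0,0,0.02,27],[-0.05,-0.12,0.12,0,0,0.02,27],[-0.05,-0.12,0.16,0,0,0.02,27],[-0.05,-0.12,0.18,0,0,0.02,27],[-0.05,-0.12,0.18,0,0,0.02,27]]}'
```

```text
clock: 32.72
tcp_pos: [0.5912, -0.0314, 0.059]
orientation: [0.183, -3.136, -0.0]
contact_force: [-0.1, -0.0, -4.0]
grip_width: 0.0289
gripper_force: 60.4
```

```bash
python3 -m creep '{"rows":[[0,0,0.02,0,0,0,27],[0,0,0.03,0,0,0,27],[0,0,0.03,0,0,0,27]]}'; python3 -m creep '{"rows":[[0,0,0,0,0,0,35],[0,0,0,0,0,0,44],[0,0,0,0,0,0,45],[0,0,-2,0,0,0,46],[0,0,-4,0,0,0,46],[0,0,-4.4,0,0,0,46],[0,0,-4.4,0,0,0,46]]}'; python3 -c "
from h import *
print(rel([.5007,-.2625,.155],np.radians(6.6))); grab('wrist','w11')"
```

```text
clock: 33.1
tcp_pos: [0.5914, -0.0314, 0.0588]
orientation: [-0.182, 3.136, 0.0]
contact_force: [-2.4, -0.1, 5.8]
grip_width: 0.0288
gripper_force: 61.0
clock: 33.98
tcp_pos: [0.5914, -0.0312, 0.1686]
orientation: [-0.183, 3.135, 0.0]
contact_force: [0.3, 0.1, -0.5]
grip_width: 0.0461
gripper_force: 0.0
(array([ 4.68 , -8.766,  0.536]), array([8.0000e-03, 6.0000e-03, 1.1259e+01]))
```

```bash
python3 -m creep '{"rows":[[0.5,-0.9,0,0,0,1.2,56],[1,-1.8,0,0,0,2.4,56],[1.5,-2.7,0,0,0,3.6,56],[2,-3.6,0,0,0,4.8,56],[2.5,-4.5,0,0,0,6,56],[3,-5.4,0,0,0,7.2,56],[3.5,-6.3,0,0,0,8.4,56],[4,-7.2,0,0,0,9.6,56],[4.5,-8.1,0.5,0,0,10.8,56],[4.7,-8.8,0.5,0,0,11.26,56]]}'; python3 -m creep '{"rows":[[0,0,0,0,0,0,56],[0,0,0,0,0,0,56]]}'
python3 - <<'E'
from h import *
d=grab('wrist','w12b'); print(rel([.5007,-.2625,.0327],np.radians(6.6)))
a=load('w11')['color'][100:260,170:490]; print(proj(d,[.5007,-.2625,.057],True))
cv2.imwrite('pics/chk.png',np.vstack([a,d['color'][130:330,160:480]]))
E
```

```text
clock: 35.28
tcp_pos: [0.498, -0.2639, 0.1536]
orientation: [-2.091, -2.339, 0.004]
contact_force: [0.0, 0.5, -0.3]
grip_width: 0.0561
gripper_force: 0.0
clock: 35.52
tcp_pos: [0.5005, -0.2627, 0.1556]
orientation: [-2.087, -2.348, -0.001]
contact_force: [0.3, 0.2, -0.2]
grip_width: 0.056
gripper_force: 0.0
(array([-3.00e-03, -0.00e+00,  4.92e+00]), array([ 0.002, -0.005,  0.02 ]))
[319.65299841 201.62492904]
```

View pics/chk.png

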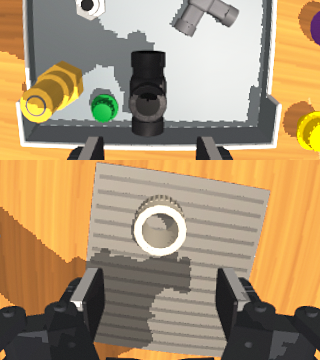

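The cross stands upright in its place. The collar rim at full pixel (320,200) is centred, so I grasp it.

```bash
python3 -m creep '{"rows":[[0,0,2,0,0,0,56],[0,0,4,0,0,0,56],[0,0,4.7,0,0,0,56],[0,0,4.85,0,0,0,56],[0,0,4.9,0,0,0,56],[0,0,4.9,0,0,0,56],[0,0,4.9,0,0,0,56]]}'; python3 -m creep '{"rows":[[0,0,0,0,0,0,56],[0,0,0,0,0,0,48],[0,0,0,0,0,0,41],[0,0,0,0,0,0,38],[0,0,0,0,0,0,38],[0,0,0,0,0,0,38]]}' 40; python3 -m creep '{"rows":[[0,0,-0.4,0,0,0,38],[0,0,-1.5,0,0,0,38],[0,0,-3.5,0,0,0,38],[0,0,-5,0,0,0,38],[0,0,-5,0,0,0,38]]}'; python3 -c "
from h import *
print(rel([.5793,.0483,.158],np.radians(6.6)))"
```

```text
clock: 36.45
tcp_pos: [0.5006, -0.2637, 0.0342]
orientation: [2.089, 2.344, 0.001]
contact_force: [-0.5, 0.1, 0.2]
grip_width: 0.0559
gripper_force: 0.0
clock: 37.2
tcp_pos: [0.5002, -0.2636, 0.0337]
orientation: [2.09, 2.345, 0.001]
contact_force: [-0.1, 1.6, 6.0]
grip_width: 0.0411
gripper_force: 39.7
clock: 37.83
tcp_pos: [0.5012, -0.2645, 0.1609]
orientation: [2.087, 2.342, 0.003]
contact_force: [1.3, 0.6, -3.5]
grip_width: 0.0412
gripper_force: 41.6
(array([12.071,  4.535,  0.11 ]), array([ 0.032,  0.014, -0.003]))
```

```bash
python3 -m creep '{"rows":[[2,0.8,0,0,0,0,38],[4,1.6,0,0,0,0,38],[6,2.3,0,0,0,0,38],[8,3.1,0,0,0,0,38],[10,3.9,0,0,0,0,38],[12,4.5,0,0,0,0,38],[12,4.5,0,0,0,0,38],[12,4.5,0,0,0,0,38],[12,4.5,0,0,0,0,38]]}'; python3 -c "
from h import *
print(rel([.5793,.0472,.039],np.radians(6.6)))"
```

```text
clock: 38.95
tcp_pos: [0.5766, 0.0456, 0.1578]
orientation: [-2.093, -2.342, 0.002]
contact_force: [0.6, 0.2, -3.9]
grip_width: 0.0411
gripper_force: 41.6
(array([0.054, 0.119, 4.752]), array([-0.008,  0.004, -0.021]))
```

```bash
python3 -m creep '{"rows":[[0.02,0.06,2,0,0,0,38],[0.02,0.06,4,0,0,0,38],[0.02,0.06,4.6,0,0,0,38],[0.02,0.06,4.75,0,0,0,38],[0.02,0.06,4.75,0,0,0,38],[0.02,0.06,4.75,0,0,0,38],[0.02,0.06,4.75,0,0,0,38]]}'; python3 -c "
from h import *
print(rel([.5793,.0472,.0337],np.radians(6.6)))"
```

```text
clock: 39.83
tcp_pos: [0.5795, 0.0483, 0.0405]
orientation: [2.089, 2.345, 0.002]
contact_force: [0.1, 0.4, -3.3]
grip_width: 0.0409
gripper_force: 41.9
(array([-0.043, -0.012,  0.272]), array([ 0.013, -0.003, -0.001]))
```

```bash
python3 -m creep '{"rows":[[-0.04,-0.01,0.1,0,0,0,38],[-0.04,-0.01,0.18,0,0,0,38],[-0.04,-0.01,0.22,0,0,0,38],[-0.04,-0.01,0.24,0,0,0,38],[-0.04,-0.01,0.24,0,0,0,38]]}'; python3 -m creep '{"rows":[[0,0,0.02,0,0,0,38],[0,0,0.03,0,0,0,38],[0,0,0.03,0,0,0,38]]}'
```

```text
clock: 40.45
tcp_pos: [0.5785, 0.047, 0.0337]
orientation: [-2.09, -2.345, -0.0]
contact_force: [-2.8, 1.4, 1.6]
grip_width: 0.0414
gripper_force: 42.5
clock: 40.83
tcp_pos: [0.5785, 0.047, 0.0336]
orientation: [-2.09, -2.344, -0.001]
contact_force: [-4.9, -0.6, 10.6]
grip_width: 0.0409
gripper_force: 43.3
```

```bash
python3 -m creep '{"rows":[[0,0,0,0,0,0,48],[0,0,0,0,0,0,56],[0,0,0,0,0,0,56],[0,0,-2,0,0,0,56],[0,0,-4,0,0,0,56],[0,0,-6,0,0,0,56],[0,0,-8.7,0,0,0,56],[0,0,-8.7,0,0,0,56]]}'; python3 -c "
from h import *
print(rel([.579,-.0258,.2515],np.radians(90)))"
```

```text
clock: 41.82
tcp_pos: [0.5812, 0.0465, 0.2546]
orientation: [2.088, 2.341, 0.01]
contact_force: [-0.2, 0.3, -0.3]
grip_width: 0.0558
gripper_force: 0.0
(array([-2.861, -0.42 ,  0.118]), array([  0.051,   0.036, -10.43 ]))
```

```bash
python3 -m creep '{"rows":[[-0.5,-0.1,0.1,0,0,-1.3,70],[-1,-0.2,0.1,0,0,-2.6,85],[-1.5,-0.3,0.1,0,0,-3.9,85],[-2,-0.4,0.1,0,0,-5.2,85],[-2.5,-0.4,0.1,0,0,-6.5,85],[-2.86,-0.42,0.1,0,0,-7.8,85],[-2.86,-0.42,0.1,0,0,-9.1,85],[-2.86,-0.42,0.1,0,0,-10.43,85],[-2.86,-0.42,0.1,0,0,-10.43,85],[-2.86,-0.42,0.1,0,0,-10.43,85]]}'
python3 - <<'E'
from h import *
d=grab('wrist','w13'); a=d['color'][75:245,205:425]; b=load('w2')['color'][75:245,205:425]
cv2.imwrite('pics/fin.png',np.vstack([cv2.resize(x,None,fx=1.75,fy=1.75,interpolation=2) for x in(b,a)])); print(r.get_obs()['tcp_pos'])
E
```

```text
clock: 43.08
tcp_pos: [0.5761, -0.0252, 0.2471]
orientation: [-0.005, -3.141, 0.0]
contact_force: [0.8, 0.3, 0.4]
grip_width: 0.0849
gripper_force: 0.0
[ 0.57621799 -0.02517744  0.24728863]
```

View pics/fin.png

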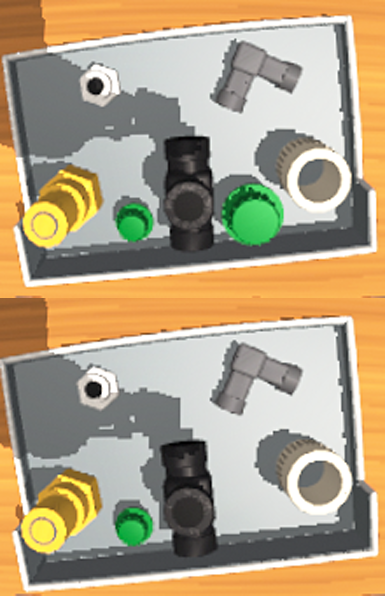

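The top image is before, the bottom after. All poses match, but the cross may be a few degrees off in yaw, so I measure that.

Run:
```python
from h import *
for f in('w2','w13'):
    d=load(f); g=d['color'].max(2); m=np.zeros_like(g); m[145:240,290:330]=(g[145:240,290:330]<52)*255
    n,l,st,c=cv2.connectedComponentsWithStats(m); i=1+np.argmax(st[1:,4]); print(f,st[i])
    # left and right edges of front arm and back arm -> world at axis height
    P=[]
    for v in list(range(156,172,2))+list(range(206,216,2)):
        u=np.where(l[v]==i)[0]
        if len(u): P.append(np.r_[onz(d,u.min(),v,.039,True)[:2],onz(d,u.max(),v,.039,True)[:2]])
    P=np.array(P); 
    for a in(P[:8],P[8:],P): 
        print([round(float(np.degrees(np.polyfit(a[:,k],a[:,k+1],1)[0])),1) for k in(0,2)], a.mean(0).round(4))
```

```text
w2 [299 153  28  35 580]
[6.9, -2.4] [ 0.5661 -0.0477  0.5661 -0.0223]Traceback (most recent call last):
  File "<stdin>", line 12, in <module>
    raise TypeError("expected non-empty vector for x")
TypeError: expected non-empty vector for x
```

I've now viewed 15 pictures, one over the limit of 14, so I won't view any more and will work from numbers only.

Run:
```python
from h import *
for f,vs in(('w2',(158,166,206,212)),('w13',(160,168,208,214))):
    g=load(f)['color'].max(2)
    for v in vs: print(f,v,g[v,292:336].tolist())
```

```text
w2 158 [213, 180, 109, 113, 115, 117, 94, 55, 22, 24, 25, 27, 26, 27, 30, 32, 34, 36, 39, 37, 37, 34, 31, 30, 29, 26, 25, 24, 41, 38, 33, 27, 81, 231, 225, 222, 223, 223, 223, 223, 223, 223, 223, 224]
w2 166 [113, 114, 112, 112, 114, 114, 114, 93, 53, 29, 33, 35, 35, 40, 44, 56, 65, 83, 94, 102, 104, 87, 64, 52, 42, 39, 38, 38, 34, 32, 29, 67, 133, 227, 222, 222, 221, 221, 221, 221, 222, 221, 223, 223]
w2 206 [194, 200, 197, 198, 198, 198, 199, 198, 202, 196, 28, 22, 24, 29, 33, 36, 38, 43, 47, 47, 50, 59, 76, 86, 90, 82, 57, 30, 29, 33, 32, 31, 30, 30, 60, 173, 216, 212, 213, 214, 218, 213, 207, 202]
w2 212 [106, 106, 105, 106, 105, 107, 107, 108, 109, 106, 63, 36, 31, 32, 34, 35, 39, 41, 45, 47, 50, 60, 65, 64, 65, 62, 59, 52, 48, 43, 39, 38, 36, 34, 24, 111, 141, 133, 109, 111, 93, 81, 82, 86]
w13 160 [111, 114, 115, 114, 78, 37, 20, 21, 24, 24, 24, 23, 25, 30, 33, 33, 36, 36, 36, 32, 32, 30, 28, 27, 26, 25, 27, 40, 36, 28, 87, 161, 226, 221, 221, 221, 221, 222, 221, 222, 222, 222, 222, 224]
w13 168 [113, 113, 114, 114, 118, 70, 39, 31, 33, 35, 35, 36, 40, 44, 53, 64, 74, 86, 89, 89, 81, 72, 61, 51, 43, 42, 39, 36, 37, 29, 60, 144, 227, 221, 219, 220, 220, 220, 221, 220, 221, 222, 222, 222]
w13 208 [180, 189, 197, 198, 199, 199, 202, 201, 201, 203, 210, 138, 79, 54, 59, 67, 67, 68, 74, 72, 72, 83, 98, 82, 86, 96, 90, 65, 62, 47, 38, 38, 36, 30, 23, 49, 148, 215, 210, 211, 212, 212, 213, 213]
w13 214 [167, 167, 166, 168, 169, 171, 127, 102, 102, 104, 106, 65, 36, 28, 32, 33, 36, 36, 38, 42, 44, 51, 53, 59, 61, 58, 60, 60, 56, 53, 47, 43, 38, 36, 32, 31, 54, 87, 111, 105, 104, 103, 101, 104]
```

Run:
```python
from h import *
for f,a,b in(('w2',(311.4,162),(314.2,212)),('w13',(309.3,164),(315.6,214))):
    d=load(f); A,B=onz(d,*a,.039,True),onz(d,*b,.039,True); v=B-A; print(f,A.round(4),B.round(4),np.degrees(np.arctan2(v[1],v[0])))
    q=[onz(d,205+x/1.75,75+y/1.75,.0175,True) for x,y in((([3,58],[350,18]) if f=='w2' else ([3,357-298],[350,318-298])))]; v=q[1]-q[0]; print('tray',np.degrees(np.arctan2(-v[0],v[1])))
```

```text
w2 [ 0.565  -0.0351  0.039 ] [ 0.6242 -0.032   0.039 ] 2.9574743953717326
tray 6.263574604690114
w13 [ 0.5636 -0.0371  0.039 ] [ 0.6223 -0.0304  0.039 ] 6.488636435736561
tray 5.787203132206546
```

The cross's yaw was about 3° before and is 6.5° now: the jaws squared it up when they gripped. I regrasp it, lift it 5 mm and turn it back 3.5°.

```bash
python3 -c "
from h import *
print(rel([.5914,-.0314,.0655],np.radians(96.6)))"
```

```text
(array([-0.613, -0.247,  7.271]), array([-0.001, -0.005, -0.843]))
```

```bash
python3 -m creep '{"rows":[[-0.6,-0.24,1,0,0,-0.84,46],[-0.6,-0.24,3.5,0,0,-0.84,46],[-0.6,-0.24,3.5,0,0,-0.84,46],[-0.6,-0.24,5.5,0,0,-0.84,46],[-0.6,-0.24,6.5,0,0,-0.84,46],[-0.6,-0.24,7.2,0,0,-0.84,46],[-0.6,-0.24,7.2,0,0,-0.84,46],[-0.6,-0.24,7.2,0,0,-0.84,46]]}'; python3 -c "
from h import *
print(rel([.5914,-.0314,.0588],np.radians(96.6)))"
```

```text
clock: 44.12
tcp_pos: [0.5925, -0.0313, 0.0693]
orientation: [-0.184, 3.134, 0.0]
contact_force: [0.1, -0.5, 0.7]
grip_width: 0.046
gripper_force: 0.0
(array([0.047, 0.002, 0.42 ]), array([-0.001,  0.017,  0.016]))
```

```bash
python3 -m creep '{"rows":[[0.02,0,0.2,0,0,0,46],[0.02,0,0.38,0,0,0,46],[0.02,0,0.38,0,0,0,46],[0.02,0,0.38,0,0,0,38],[0.02,0,0.38,0,0,0,30],[0.02,0,0.38,0,0,0,27],[0.02,0,0.38,0,0,0,27],[0.02,0,0.38,0,0,0,27]]}' 60; python3 -m creep '{"rows":[[0,0,-0.2,0,0,0,27],[0,0,-0.2,0,0,0.2,27],[0,0,-0.2,0,0,0.44,27],[0,0,-0.2,0,0,0.44,27],[0,0,-0.1,0,0,0.44,27],[0,0,-0.03,0,0,0.44,27],[0,0,-0.01,0,0,0.44,27],[0,0,-0.01,0,0,0.44,27]]}'
```

```text
clock: 45.12
tcp_pos: [0.5912, -0.0318, 0.0586]
orientation: [-0.184, 3.135, -0.001]
contact_force: [-0.5, -2.2, 6.4]
grip_width: 0.0292
gripper_force: 59.3
clock: 46.12
tcp_pos: [0.5909, -0.0313, 0.0587]
orientation: [-0.088, 3.14, 0.0]
contact_force: [-1.5, 0.9, -0.6]
grip_width: 0.0293
gripper_force: 59.6
```

```bash
python3 -m creep '{"rows":[[0,0,0.02,0,0,0,27],[0,0,0.02,0,0,0,35],[0,0,0.02,0,0,0,44],[0,0,0.02,0,0,0,45],[0,0,-2,0,0,0,46],[0,0,-4,0,0,0,46],[0.4,0.2,-6,0,0,0.4,60],[0.6,0.2,-7.4,0,0,0.4,85],[0.6,0.2,-7.4,0,0,0.4,85],[0.6,0.2,-7.4,0,0,0.4,85]]}'
python3 - <<'E'
from h import *
d=grab('wrist','w14'); print(r.get_obs()['tcp_pos']); g=d['color'].max(2)
for z in(.0390,):
  for X in(.564,.610,.622):
    u0,v=proj(d,[X,-.034,z],True); v=round(v); row=g[v]; idx=np.arange(round(u0)-26,round(u0)+27); print(X,v,idx[0],row[idx].tolist())
s=grab('scene','s3'); m=cv2.inRange(cv2.cvtColor(s['color'],cv2.COLOR_BGR2HSV),(50,120,20),(85,255,255)); n,_,st,c=cv2.connectedComponentsWithStats(m)
print([(st[i].tolist(),c[i].round(1)) for i in range(1,n) if st[i,4]>40], proj(s,[.527,.352,.136]), proj(s,[.527,.352,.118]))
E
```

```text
clock: 47.38
tcp_pos: [0.5753, -0.0269, 0.2429]
orientation: [0.001, -3.141, -0.0]
contact_force: [-0.2, 0.3, -0.5]
grip_width: 0.0854
gripper_force: 0.0
[ 0.57505179 -0.0269048   0.24237402]
0.564 166 287 [206, 206, 206, 207, 211, 215, 185, 132, 110, 112, 114, 116, 92, 36, 26, 26, 26, 24, 26, 26, 28, 30, 32, 33, 33, 47, 83, 79, 77, 70, 60, 52, 46, 40, 39, 37, 36, 32, 19, 159, 208, 223, 220, 220, 221, 222, 221, 221, 222, 222, 223, 222, 223]
0.61 206 288 [98, 81, 134, 179, 177, 188, 202, 186, 97, 104, 107, 107, 107, 100, 72, 65, 72, 72, 70, 81, 63, 47, 40, 41, 45, 44, 45, 46, 45, 44, 50, 76, 90, 104, 106, 104, 107, 75, 36, 159, 208, 211, 209, 208, 210, 210, 210, 212, 211, 211, 212, 211, 213]
0.622 216 288 [191, 186, 100, 101, 101, 101, 101, 101, 102, 102, 105, 106, 106, 108, 110, 52, 22, 28, 30, 33, 34, 35, 40, 42, 44, 50, 53, 58, 59, 58, 56, 56, 57, 51, 48, 42, 39, 38, 35, 29, 57, 93, 109, 107, 106, 106, 107, 104, 94, 173, 159, 144, 145]
[([474, 184, 20, 20, 312], array([484.2, 194.1])), ([272, 215, 12, 9, 74], array([277.9, 219.8]))] [484.99434495 189.84028676] [482.7198586  195.32514684]
```

Run:
```python
from h import *
d=load('w14'); A,B=onz(d,312.5,166,.039,True),onz(d,315.6,216,.039,True); v=B-A; print(A,B,np.degrees(np.arctan2(v[1],v[0])))
print(r.hand_in())
```

```text
[ 0.56443005 -0.0350754   0.039     ] [ 0.62259032 -0.03178132  0.039     ] 3.241656984441569
the job is handed in; nothing more can be done
None
```

The job is done and handed in at about 47 s: the large plug sits fully home in the coupler, and the cross and collar are back upright in the tray within about 1 mm (cross yaw 3.2° against 3.0° at the start); I viewed 15 pictures, one over the limit of 14.

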